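# Crank the bench clamp shut on a hardwood former

## Task

The roof-shaped hardwood former lies loose in the bench clamp. Fit the loose crank fully home onto the clamp's leaning square spindle and wind it clockwise, as seen from the crank's side, until the moving jaw comes to its stop and its sprung pad holds the former firmly against the fixed jaw. Leave the crank seated on the spindle and let go; do not take hold of the former or disturb the other things on the bench.

Things in the scene. Friction and masses are not known exactly. Their poses are not given: they have to be found in the camera images.
- spindle_seat (a point): Square spindle at the robot's end of the clamp, leaning 24 deg from vertical to the robot: 18 mm square, 19 mm long, plus 5 mm round tapered tip, on a round shoulder 34 mm across. Point: centre of the shoulder, 78 mm above the bench; housing face 12 mm lower. z = along the spindle, outward and up; x, y = square to its flats, turn with it. The crank's whole circle is clear.
- spindle (a joint): Turn of the spindle in rad; grows when it is turned clockwise as seen from the crank's side (about -z of spindle_seat). A hard stop ends it at 15.71 (jaw fully home); starts between 0 and 4, so about 1.9 to 2.5 full turns are needed. Turning takes about 2 N at the handle and it stays where it is left.
- pad (a joint): How far the sprung steel pad on the moving jaw's face is pressed in, in m: 0 free, 0.008 fully in. With the jaw at its stop and the former between the jaws it reads about 0.005.
- crank_socket (a point): Loose dark steel crank, 121 x 38 x 80 mm, 0.25-0.4 kg, lying left of the clamp, socket down, handle up. Point: centre of the socket's mouth under the hub. x = from hub to handle (a balance weight stands opposite), z = up the crank's axis. Hub 38 mm square; socket 20.5 mm square along x and y, 26 mm deep: fits in any of 4 turns, slides down until the mouth meets the shoulder.
- crank_arm (a point): Middle of the bare part of the crank's arm, a flat bar 16 mm wide (along y), 14 mm thick, 32 mm bare length between hub and handle; 35 mm from the hub's axis along x, 33 mm above the socket's mouth. A good place to take the crank across its width. Axes as crank_socket.
- handle_mid (a point): Middle of the crank's round wooden handle (23 mm thick, 38 mm long), standing up from the arm's end, 62 mm from the hub's axis and 61 mm above the socket's mouth. It turns freely on its pin (parallel to the crank's z), so a gripper holding it need not turn while winding. Handle top 80 mm, arm's top face 40 mm above the socket's mouth.
- former_mid (a point): Centre of the roof-shaped hardwood former (68 mm wide along its x between the jaws, 122 mm long, 70 mm high), which stands loose on the clamp's bed 20 mm above the bench, 1 to 7 mm from the fixed jaw. z = up.
- clamp_fixed_jaw (a point): The grey bench clamp (260 x 120 mm bed, screwed to the bench): middle of the gripping face of its fixed jaw, at the end away from the robot, 197 mm from the spindle's seat along x and 49 mm above the bench. x = from the spindle towards the fixed jaw (the moving jaw travels that way, 11 mm a turn), z = up.
- crank: The same crank; origin and axes as crank_socket.
- square: Bystander: try square on the bench before the clamp, 96 x 129 mm, 15 mm high.
- spanner: Bystander: open-ended spanner, 188 mm long, flat on the bench near the front edge.
- vernier: Bystander: steel caliper, 200 mm, at the far left of the bench's front.
- tin: Bystander: round tin, 66 mm across and 47 mm high, at the left.
- chisel: Bystander: cold chisel, 180 mm long, flat on the bench left of the crank.

How it is judged:
On the way, in this order (a step that is already met when the one before it is completed fails the run):
1. the crank is fully home on the square spindle, square to it (distance between crank_socket and spindle_seat below 0.006 m and angle between the z axis of crank_socket and the z axis of spindle_seat, either way round below 0.15 rad), for 0.2 s.
2. the jaw is wound to its stop (value of joint spindle above 14.5 rad), for 0.2 s.
At the end, for the whole second after the job is handed in: Spindle within 1.2 rad of its stop (above 14.5 rad); pad pressed in more than 1.5 mm; former upright within 0.08 rad, its centre within 38 mm of the fixed jaw's face; crank at rest on the spindle, socket mouth within 6 mm of the shoulder and its axis within 0.15 rad (all of step 1 and value of joint spindle above 14.5 rad and value of joint pad above 0.0015 m and x of former_mid in the frame of clamp_fixed_jaw above -0.038 m and angle between former_mid's own z axis and vertical below 0.08 rad and linear speed of crank below 0.02 m/s); the robot touches nothing.
It fails at once if the former is gripped or pushed by the robot (contact force between the fingers and former above 3 N).
It fails at once if another thing on the bench is disturbed (moved more than 4 cm) (distance of any of square, spanner, vernier, tin, chisel from where it was at the start of the episode above 0.04 m).
It also fails if it takes over 72 s, if anything falls off the work surface, if the arm or the gripper's body presses on something with over 40 N, if the wrist force passes 120 N, or if a joint passes its speed limit or range.

## Robot

A 7-joint arm with a two-finger parallel gripper is mounted at the origin on a cart in front of the work surface, level with it; the furniture and walls round the work are solid. World frame = base frame: x ahead of the robot, y to its left, z up, the work surface at z = 0. Lengths are in m, angles in rad, forces in N, time in s.
With the tool pointing down it reaches from about 0.425 to 0.925 m from the base axis. Payload 6.8 kg.
Tool frame: the origin (TCP) lies on the centre line of the jaws, within the pads' length; the fingertips stand bot.tip_reach ahead of it and the grasp point (between the pads) lies 3 mm ahead of it (bot.tip_reach is the distance from the TCP to the fingertips, in m); z points along the fingers, y is the line along which they close (so a half turn about z gives the same grasp; the last joint's range is limited). The gripper opens to 85 mm and grips with 20 to 120 N. Pads are 22 mm wide; open, the fingers measure 114 mm over their backs; the gripper's body (76 mm by 85 mm) begins 54 mm behind the grasp point. The pads swing forward as they close: fully open they stand 13 mm farther back than shut.
Start: joints at [1.112, 0.477, 0.022, 1.555, -0.011, 1.109, -0.083], TCP at [0.232, -0.634, 0.253] pointing down, gripper open.
Joint ranges: [-2.96, 2.96], [-0.34, 2.1], [-1.41, 1.46], [0.24, 2.44], [-1.37, 4.51], [0.17, 1.92], [-2.96, 2.96]. Speed limits (rad/s): [2.39, 2.39, 3.14, 3.14, 3.14, 3.14, 3.14].

## Interface

Orientations are given as a unit quaternion [w, x, y, z].
In Python, from station import bot gives the robot as it stands.
- The arm moves only by the tool jog_arm, never from a script. Its argument "deltas" is a list of rows, each a list of 7 numbers: the shift along the world's x, y, z in m, then the turn, a rotation vector about the world's x, y, z in rad, then the opening, from 0 (shut) to 1 (fully open). In form: [[x, y, z, rx, ry, rz, grip], ...]. A call has 1 to 10 rows; each row shifts and turns the commanded pose from where the row before left it; what a row does not reach is not made up. A row lasts 1/10 s, in which the tool goes at most 50 mm and 8.59 degrees, less where a joint would pass 70% of its speed; a pose out of reach is approached as far as the arm can. A call with a gripper value outside its range is refused whole. The fingers move at their own pace and stop on an object; "newtons" is the grip in N (left out, the last holds). Time passes only in rows, so rows that do not move let the fingers close. It gives the time, the measured TCP pose, the force, the opening and the grip force at its end, in the units of the state.
- bot.get_obs(): the state, without advancing time (a new reading comes with each control period).
- bot.read_camera(name): name is "scene" or "top" or "wrist"; returns a dict with "img" (400x640x3 uint8, red, green, blue), "K" (3x3 intrinsics, pixels), "eye" and "attitude" of the camera in the world. Camera axes: x right, y down, z forward; pixel columns grow to the right and rows downward; lengths in m; the calibration is good to about 2 mm. The wrist camera is an equidistant fisheye: a pixel r from the principal point sees the ray r / f radians off the axis. A picture is of the moment at which its call begins. There is no depth.
- bot.hand_in(): hands the job in; it is judged then, once.
The state is a dict: "t": time; "q": joint angles; "joint_vel": joint speeds; "joint_torque": joint torques, N m; "eef_pos": TCP position; "tool_rot": TCP orientation; "contact_force": force on the tool from outside, world axes, zero at the start; "torque": the same for the moment, N m; "gripper_width": opening from 0.0 (shut) to 1.0 (fully open); "grasp_force": force on a finger pad.
Only numpy, scipy, OpenCV 4.12 (cv2) and the standard library are available. Lean on these libraries where they do the work, as an engineer would, in place of code of your own. Each camera call takes 0.05 s, during which the arm holds its last target. There are 200 camera calls.

## Working session

There is one attempt and no reset: what is moved stays moved. The work goes in short steps, Python scripts to look and compute and a tool call to move; the robot and the scene stay as the last step left them, time stands still between calls to the robot, and variables do not carry over. Pictures are saved under pics/ and viewed, at most 11 in all, crops included, and the job is handed in when it is done.

Besides the shell and the picture viewer there is one more tool, called after "Call:" as name([rows], argument=value, ...), one row to a line, values as JSON. jog_arm: Moves the arm, as the interface text tells. Its arguments: {"type":"object","properties":{"deltas":{"type":"array"},"newtons":{"type":"number"}},"required":["deltas"]}

```bash
mkdir -p pics; cat > h.py <<'E'
import numpy as np,cv2
from scipy.spatial.transform import Rotation as R
from station import bot
def rot(c):
    a=np.array(c["attitude"],float)
    return a if a.shape==(3,3) else R.from_quat(a[[1,2,3,0]]).as_matrix()
def ray(c,u,v,fish=False):
    K=np.array(c["K"]);x=(u-K[0,2])/K[0,0];y=(v-K[1,2])/K[1,1]
    if fish:
        r=np.hypot(x,y);s=np.sin(r)/max(r,1e-9);d=np.array([x*s,y*s,np.cos(r)])
    else: d=np.array([x,y,1.])
    d=rot(c)@d;return np.array(c["eye"],float),d/np.linalg.norm(d)
def onz(c,u,v,z,fish=False):
    e,d=ray(c,u,v,fish);return e+d*(z-e[2])/d[2]
def tri(r1,r2):
    A=np.zeros((3,3));b=np.zeros(3)
    for e,d in(r1,r2):
        P=np.eye(3)-np.outer(d,d);A+=P;b+=P@e
    p=np.linalg.solve(A,b);return p,[np.linalg.norm((np.eye(3)-np.outer(d,d))@(p-e)) for e,d in(r1,r2)]
def proj(c,p,fish=False):
    K=np.array(c["K"]);q=rot(c).T@(np.array(p)-np.array(c["eye"]))
    if fish:
        r=np.hypot(q[0],q[1]);t=np.arctan2(r,q[2]);x,y=q[:2]/max(r,1e-9)*t
    else: x,y=q[:2]/q[2]
    return np.array([K[0,0]*x+K[0,2],K[1,1]*y+K[1,2]])
E
python3 - <<'E'
from h import *
import pickle
print(bot.get_obs(),bot.tip_reach)
cs={}
for n in("scene","top"):
    c=bot.read_camera(n);cs[n]=c;cv2.imwrite(f"pics/{n}0.png",c["img"][:,:,::-1]);print(n,c["K"],c["eye"],c["attitude"])
pickle.dump(cs,open("c0.pkl","wb"))
E
```

```text
{'t': 0.0, 'q': array([ 1.11190507,  0.47782709,  0.02237916,  1.55646157, -0.01149509,
        1.10930858, -0.08307097]), 'joint_vel': array([-0.00022931, -0.00080249,  0.00155339, -0.00024686, -0.00066607,
       -0.00101569,  0.00022022]), 'joint_torque': array([ 3.31865604e-04, -5.96441960e+01,  1.60829745e+00, -2.81195372e+01,
        1.25467975e-02,  9.21240920e-03, -1.95803676e-05]), 'eef_pos': array([ 0.23172916, -0.63338024,  0.25230409]), 'tool_rot': array([-9.05824007e-04,  9.84655602e-01,  1.74506346e-01, -2.43350234e-04]), 'contact_force': array([ 0.75498919,  0.26480339, -0.977209  ]), 'torque': array([-0.02170247,  0.0169735 ,  0.00368351]), 'grasp_force': 0.0, 'gripper_width': 1.0013606841090457} 0.022
scene [[366.28873026   0.         317.36709415]
 [  0.         366.28873026 197.42216828]
 [  0.           0.           1.        ]] [-0.20623971  0.5783812   0.60570432] [ 0.25563662 -0.46042936  0.74015208 -0.41812632]
top [[433.70914626   0.         323.25356264]
 [  0.         433.70914626 205.99798383]
 [  0.           0.           1.        ]] [0.40034074 0.19364732 1.28909351] [-0.05923328  0.70892491 -0.70048559  0.05689311]
```

View pics/scene0.png

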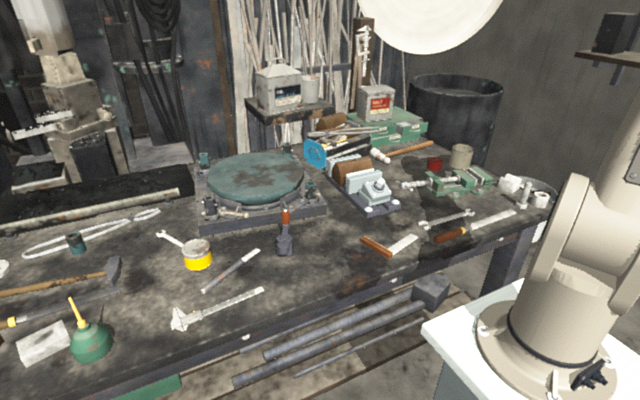

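View pics/top0.png

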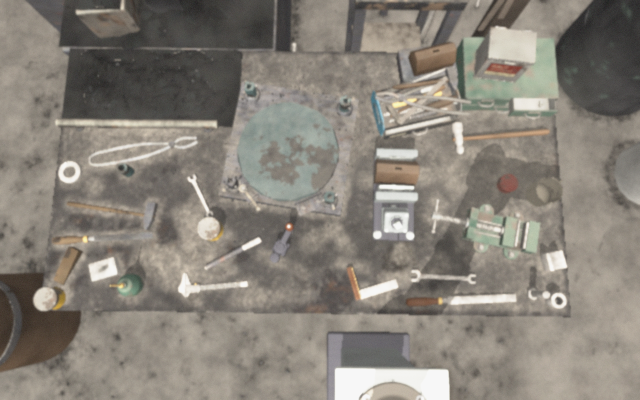

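The scene view shows the crank at (285,240) with its handle at (286,213), and the clamp at (370,195). In the top view the crank is at (283,243) with the handle at (290,228), and the spindle is near (397,222). I'll zoom in on both.

```bash
python3 - <<'E'
from h import *
import pickle
cs=pickle.load(open("c0.pkl","rb"))
def crop(n,x,y,w,h):
    return cv2.resize(cs[n]["img"][y:y+h,x:x+w,::-1],(400,300),interpolation=cv2.INTER_CUBIC)
a=np.hstack([crop("scene",260,195,60,45+0),crop("scene",330,165,80,60)])
b=np.hstack([crop("top",255,215,60,45),crop("top",360,185,80,60)])
a[:, :400]=crop("scene",250,200,80,60)
cv2.imwrite("pics/z0.png",np.vstack([a,b]))
E
```

```text
(no output)
```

View pics/z0.png

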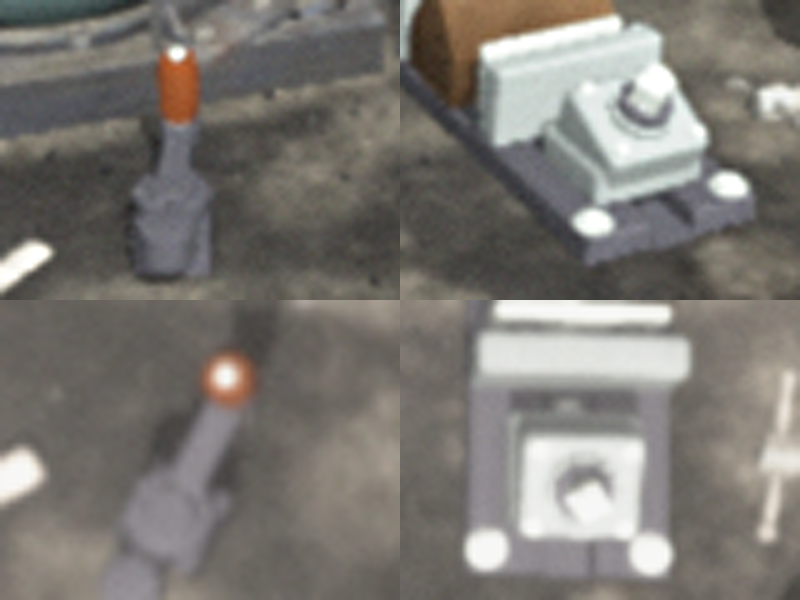

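```bash
python3 - <<'E'
from h import *
import pickle
cs=pickle.load(open("c0.pkl","rb"));s=cs["scene"];t=cs["top"]
tc=lambda u,v:(255+u/6.667,215+(v-300)/6.667)
tk=lambda u,v:(360+(u-400)/5,185+(v-300)/5)
sk=lambda u,v:(330+(u-400)/5,165+v/5)
print("handle top",onz(t,*tc(225,377),.08),onz(s,250+177/5,200+52/5,.08),tri(ray(t,*tc(225,377)),ray(s,250+177/5,200+52/5)))
print("hub",onz(t,*tc(165,518),.042))
print("arm mid edges",onz(t,*tc(208,444),.04))
print("tip tri",tri(ray(t,*tk(592,506)),ray(s,*sk(656,76))))
print("shoulder",onz(t,*tk(585,488),.078),onz(s,*sk(643,103),.078))
for p in((487,550),(651,553),(472,570),(665,573),(524,435),(640,437),(522,530),(638,535),(478,370),(690,373)):print(p,onz(t,*tk(*p),.02),)
E
```

```text
handle top [0.54135667 0.2949401  0.08      ] [0.54412879 0.2943811  0.08      ] (array([0.54129199, 0.29509451, 0.08184311]), [np.float64(0.00034075079588552704), np.float64(0.0003407507958855066)])
hub [0.48445581 0.32241438 0.042     ]
arm mid edges [0.5167689  0.30491657 0.04      ]
tip tri (array([ 0.54497218, -0.00792017,  0.09747073]), [np.float64(0.001875525022045126), np.float64(0.001875525022045048)])
shoulder [ 0.55637628 -0.00900883  0.078     ] [ 0.55056828 -0.00260494  0.078     ]
(487, 550) [0.52652665 0.03931455 0.02      ]
(651, 553) [ 0.52591061 -0.05679203  0.02      ]
(472, 570) [0.51467646 0.04819353 0.02      ]
(665, 573) [ 0.51426912 -0.06474142  0.02      ]
(524, 435) [0.5950156  0.01686679 0.02      ]
(640, 437) [ 0.5946293 -0.0517078  0.02     ]
(522, 530) [0.53855234 0.01866498 0.02      ]
(638, 535) [ 0.53641559 -0.04938206  0.02      ]
(478, 370) [0.63379162 0.04377788 0.02      ]
(690, 373) [ 0.63345827 -0.08217295  0.02      ]
```

Call:
jog_arm([
  [0.016,0.042,0,0,0,0.08,1],
  [0.016,0.042,0,0,0,0.08,1],
  [0.016,0.042,0,0,0,0.08,1],
  [0.016,0.042,0,0,0,0.08,1],
  [0.016,0.042,0,0,0,0.08,1],
  [0.016,0.042,0,0,0,0.08,1],
  [0.016,0.042,0,0,0,0.08,1],
  [0.016,0.042,0,0,0,0.08,1],
  [0.016,0.042,0,0,0,0.08,1],
  [0.016,0.042,0,0,0,0.08,1],
])

```text
t: 1.1
eef_pos: [0.392, -0.2121, 0.2532]
tool_rot: [0.0, 0.838, 0.545, -0.0]
contact_force: [1.2, -0.5, 1.3]
gripper_width: 1.001
grasp_force: 0.0
```

Call:
jog_arm([
  [0.016,0.042,0,0,0,0.08,1],
  [0.016,0.042,0,0,0,0.08,1],
  [0.016,0.042,0,0,0,0.08,1],
  [0.016,0.042,0,0,0,0.08,1],
  [0.016,0.042,0,0,0,0.08,1],
  [0,0,0,0,0,0,1],
  [0,0,0,0,0,0,1],
])

```text
t: 1.8
eef_pos: [0.4718, -0.0032, 0.253]
tool_rot: [-0.0, 0.713, 0.701, -0.0]
contact_force: [-0.3, -1.1, -0.4]
gripper_width: 0.999
grasp_force: 0.0
```

```bash
python3 - <<'E'
from h import *
import pickle
c=bot.read_camera("wrist");o=bot.get_obs();pickle.dump((c,o),open("w1.pkl","wb"))
print(o["eef_pos"],o["tool_rot"],o["q"],o["contact_force"]);print(c["K"],c["eye"],c["attitude"])
cv2.imwrite("pics/w1.png",c["img"][:,:,::-1])
print(proj(c,(.555,-.0085,.078),True))
E
```

```text
[ 0.4715052  -0.00455379  0.2528757 ] [-2.38545574e-04  7.14370563e-01  6.99767331e-01 -5.69780299e-04] [ 0.3955718   0.18855511 -0.57639869  1.9936053   0.12247936  0.99399903
 -0.26049065] [-0.93176352 -0.6847952   0.00606523]
[[309.70691629   0.         319.62870198]
 [  0.         309.70691629 198.03509304]
 [  0.           0.           1.        ]] [0.47357097 0.0739558  0.37427403] [ 0.15305801  0.98817624 -0.00890011 -0.00132046]
[401.26292247 185.77121945]
```

View pics/w1.png

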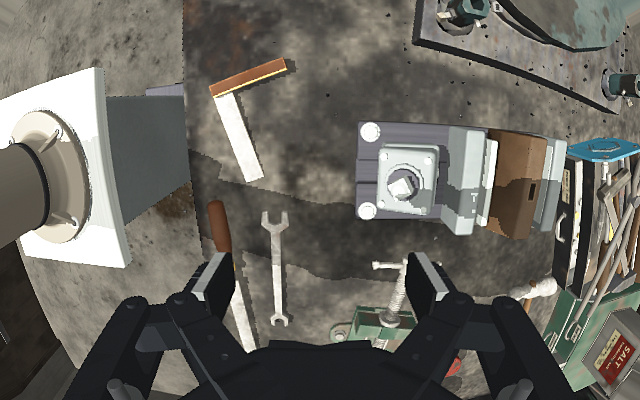

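The wrist view shows the clamp clearly, with the spindle at about (401,185), the housing bolts round it, and the try square and spanner at left. I'll enlarge the spindle to read its square's angle.

```bash
python3 - <<'E'
from h import *
import pickle
c,o=pickle.load(open("w1.pkl","rb"))
cv2.imwrite("pics/w1z.png",cv2.resize(c["img"][150:222,350:446,::-1],(768,576),interpolation=cv2.INTER_CUBIC))
E
```

```text
(no output)
```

View pics/w1z.png

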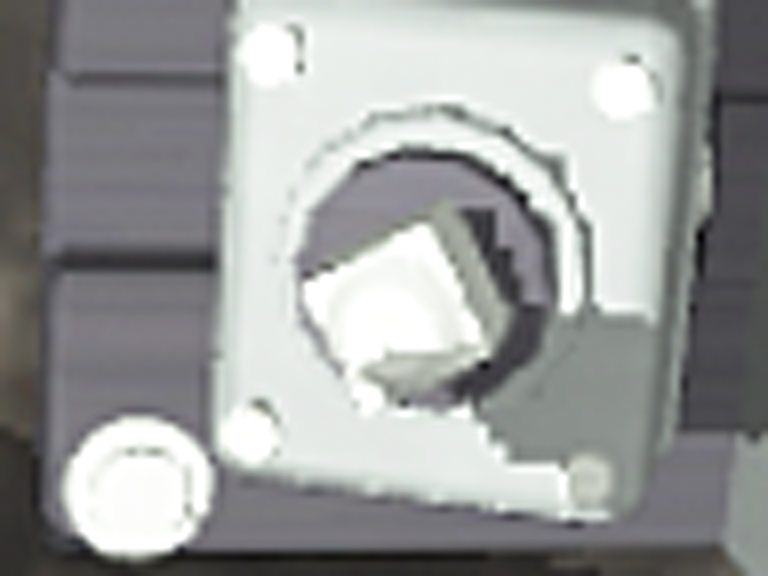

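```bash
python3 - <<'E'
from h import *
import pickle
c,o=pickle.load(open("w1.pkl","rb"))
pt=lambda u,v:(350+(u+.5)/8-.5,150+(v+.5)/8-.5)
seat=onz(c,*pt(430,277),.078,True);print("seat",seat)
L=np.radians(24);zc=np.array([-np.sin(L),0,np.cos(L)]);xc=np.array([np.cos(L),0,np.sin(L)]);yc=np.array([0,1,0])
# scan-line points on shoulder rim
S0=np.array([.555,-.0085,.078])
def onpl(u,v,h,S):
    e,d=ray(c,*pt(u,v),True);P=S+h*zc;q=e+d*((P-e)@zc)/(d@zc)-S;return np.array([q@xc,q@yc])*1000
for p in((300,275),(558,290),(425,148),(400,400)):print("rim",onpl(*p,0,S0))
Q=[onpl(*p,.019,S0) for p in((302,295),(425,216),(492,345),(362,380))]
print(Q,"centre",np.mean(Q,0))
for i in range(4):
    d=Q[(i+1)%4]-Q[i];print(np.hypot(*d),np.degrees(np.arctan2(d[1],d[0]))%90)
# clamp direction
a=onz(c,*[359,0][:0] or (368.5,131.5),.028,True);b=onz(c,367,210.5,.028,True);print("bolts",a,b,(a+b)/2,np.arctan2(-(b-a)[0],(b-a)[1])+0)
E
```

```text
seat [ 0.55708569 -0.00685499  0.078     ]
rim [-14.93518414   0.43853482]
rim [18.55009667  1.86401635]
rim [ 0.52824159 18.43165231]
rim [ -0.91702974 -14.81635591]
[array([-10.7622998 ,   3.10694683]), array([ 3.78161496, 14.26368036]), array([12.80837225, -0.64065667]), array([-2.81285967, -6.7437102 ])] centre [0.75370694 2.49656508]
18.330252574614526 37.49205272211894
17.424741302066067 31.201040507047168
16.771110549086615 21.34007268039835
12.65816109248982 38.90338850206834
bolts [0.52792719 0.04147182 0.028     ] [ 0.52811042 -0.05262476  0.028     ] [ 0.52801881 -0.00557647  0.028     ] -3.139645448549625
```

Call:
jog_arm([
  [0.0055,0.039,-0.01,0,0,0.143,1],
  [0.0055,0.039,-0.01,0,0,0.143,1],
  [0.0055,0.039,-0.01,0,0,0.143,1],
  [0.0055,0.039,-0.01,0,0,0.143,1],
  [0.0055,0.039,-0.01,0,0,0.143,1],
  [0.0055,0.039,-0.01,0,0,0.143,1],
  [0.0055,0.039,-0.01,0,0,0.143,1],
  [0.0055,0.038,-0.01,0,0,0.14,1],
  [0,0,0,0,0,0,1],
  [0,0,0,0,0,0,1],
])

```text
t: 2.85
eef_pos: [0.5161, 0.3056, 0.1723]
tool_rot: [-0.001, 0.224, 0.975, -0.001]
contact_force: [-0.1, -1.1, 0.4]
gripper_width: 0.997
grasp_force: 0.0
```

```bash
python3 - <<'E'
from h import *
import pickle
c=bot.read_camera("wrist");o=bot.get_obs();pickle.dump((c,o),open("w2.pkl","wb"))
print(o["eef_pos"],o["tool_rot"],o["q"])
u,v=proj(c,(.505,.312,.04),True);print(u,v)
u0=int(u)-80;v0=int(v)-60;print(u0,v0)
cv2.imwrite("pics/w2.png",cv2.resize(c["img"][max(v0,0):v0+120,u0:u0+160,::-1],None,fx=5,fy=5,interpolation=cv2.INTER_CUBIC))
E
```

```text
[0.51650458 0.30471544 0.17269756] [-8.49703697e-05  2.24832939e-01  9.74396680e-01 -1.11861413e-03] [-0.05082469  0.56743825 -0.79800744  1.77428947  0.47465179  1.00502646
  0.08379039]
321.0381533344166 179.48310961083754
241 119
```

View pics/w2.png

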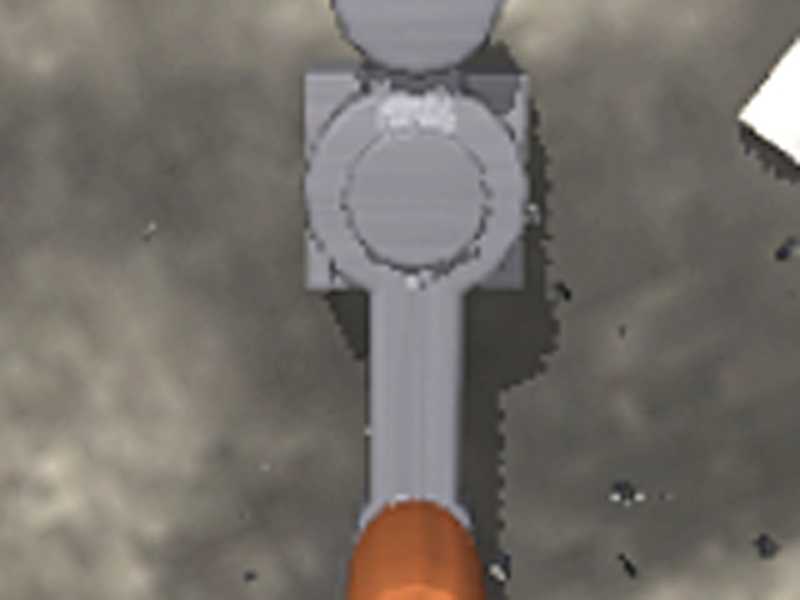

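```bash
python3 - <<'E'
from h import *
import pickle
c,o=pickle.load(open("w2.pkl","rb"))
f=lambda u,v,z:onz(c,241+(u+.5)/5-.5,119+(v+.5)/5-.5,z,True)
hub=f(416,197,.04);print("hub",hub)
a=f(417,310,.04);b=f(415.5,480,.04)
print(a,b,np.linalg.norm(a-hub),np.linalg.norm(b-hub),"yaw",np.degrees(np.arctan2(*(b-a)[1::-1])),np.degrees(np.arctan2(*(b-hub)[1::-1])))
print("sqwidth",f(305,180,.025)-f(527,180,.025), "arm width",f(370,400,.04)-f(462,400,.04))
d=(b-hub)/np.linalg.norm(b-hub);print("armmid",hub+.035*d,"tool yaw",np.degrees(2*np.arctan2(*o["tool_rot"][[2,1]])))
E
```

```text
hub [0.48941155 0.32209704 0.04      ]
[0.50696903 0.31382851 0.04      ] [0.53450753 0.30030738 0.04      ] 0.019407056816713508 0.05008429710733332 yaw -26.150568197506793 -25.78908931516703
sqwidth [-0.01698719 -0.03511675  0.        ] arm width [-0.00690877 -0.01424444  0.        ]
armmid [0.52092561 0.30686995 0.04      ] tool yaw 154.01387419551554
```

Call:
jog_arm([
  [0.0015,0.001,-0.03,0,0,0,1],
  [0.0015,0.001,-0.03,0,0,0,1],
  [0.0015,0,-0.03,0,0,0,1],
  [0,0,-0.025,0,0,0,1],
  [0,0,-0.019,0,0,0,0.6],
  [0,0,0,0,0,0,0.3],
  [0,0,0,0,0,0,0.0],
  [0,0,0,0,0,0,0.0],
  [0,0,0,0,0,0,0.0],
  [0,0,0,0,0,0,0.0],
], newtons=80)

```text
t: 3.9
eef_pos: [0.5213, 0.3095, 0.041]
tool_rot: [0.001, 0.223, 0.975, 0.001]
contact_force: [-1.4, -1.6, 5.7]
gripper_width: 0.168
grasp_force: 77.6
```

Call:
jog_arm([
  [0,0,0,0,0,0,0],
  [0,0,0,0,0,0,0],
  [0,0,0.005,0,0,0,0],
  [0,0,0.01,0,0,0,0],
  [0,0,0.02,0,0,0,0],
  [0,0,0.02,0,0,0,0],
  [0,0,0,0,0,0,0],
])

```text
t: 4.6
eef_pos: [0.5218, 0.3106, 0.0975]
tool_rot: [0.002, 0.223, 0.975, 0.002]
contact_force: [-0.3, -0.1, -3.9]
gripper_width: 0.172
grasp_force: 77.8
```

Call:
jog_arm([
  [0,-0.02,0.03,0,0,-0.127,0],
  [0.002,-0.036,0.03,0,0,-0.127,0],
  [0.002,-0.036,0.012,0,0,-0.127,0],
  [0.002,-0.036,0,0,0,-0.125,0],
  [0.002,-0.036,0,0,-0.105,0,0],
  [0.002,-0.036,0,0,-0.105,0,0],
  [0.002,-0.036,0,0,-0.105,0,0],
  [0.002,-0.036,0,0,-0.104,0,0],
  [0.001,-0.036,0,0,0,0,0],
  [0.001,-0.036,0,0,0,0,0],
])

```text
t: 5.6
eef_pos: [0.5346, -0.0357, 0.1655]
tool_rot: [0.184, 0.449, 0.869, 0.095]
contact_force: [0.3, 0.7, -2.5]
gripper_width: 0.171
grasp_force: 78.8
```

Call:
jog_arm([
  [0,0,0,0,0,0,0],
  [0,0,0,0,0,0,0],
  [0,0,0,0,0,0,0],
])

```text
t: 5.9
eef_pos: [0.5362, -0.0339, 0.166]
tool_rot: [0.184, 0.449, 0.869, 0.096]
contact_force: [-0.1, 0.4, -2.4]
gripper_width: 0.168
grasp_force: 78.8
```

```bash
python3 - <<'E'
from h import *
import pickle
c=bot.read_camera("wrist");s=bot.read_camera("scene");t=bot.read_camera("top");o=bot.get_obs();pickle.dump((c,s,t,o),open("w3.pkl","wb"))
print(o["eef_pos"],o["tool_rot"],o["q"],o["contact_force"])
Rm=R.from_quat(o["tool_rot"][[1,2,3,0]]).as_matrix();print(Rm.round(3))
a=cv2.resize(c["img"][110:330,200:460,::-1],(520,440),interpolation=cv2.INTER_CUBIC)
b=cv2.resize(s["img"][140:220,345:415,::-1],(280,320),interpolation=cv2.INTER_CUBIC)
b=np.vstack([b,np.zeros((120,280,3),np.uint8)])
cv2.imwrite("pics/w3.png",np.hstack([a,b]))
E
```

```text
[ 0.53645973 -0.03333634  0.16623487] [0.18442263 0.44873018 0.86914718 0.09598287] [ 0.44166134  0.26575566 -0.57217385  2.22613681  0.59080998  0.31871545
  0.00410307] [-0.20858171  0.46262853 -3.22308228]
[[-0.529  0.745  0.407]
 [ 0.815  0.579  0.001]
 [-0.234  0.332 -0.914]]
```

View pics/w3.png

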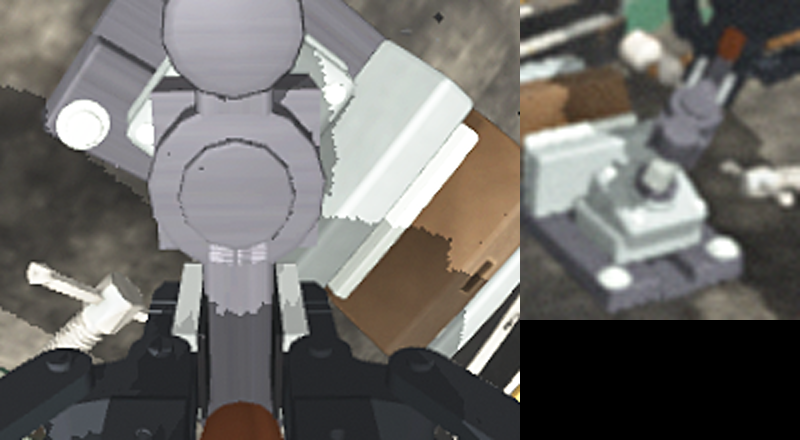

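The wrist view shows the crank held square between the pads, with its hub disc centred near (318,204) full-frame. The scene view shows it hovering over the spindle. I'll check the hub position against the prediction.

```bash
python3 - <<'E'
from h import *
import pickle
c,s,t,o=pickle.load(open("w3.pkl","rb"))
p=o["eef_pos"];Rm=R.from_quat(o["tool_rot"][[1,2,3,0]]).as_matrix();cx=-Rm[:,0];cz=-Rm[:,2];cy=Rm[:,1]
for h in(.034,.041,.048):
  q=p-.0342*cx-(h-.04)*cz;print(h,"pred hub top",proj(c,q,True))
# measured: outer disc circle centre (237,188), width 150..325; inner disc edges 180..295
e,d=ray(c,200+237/2,110+188/2,True)
q=p-(.041-.04)*cz; m=e+d*((q-e)@cz)/(d@cz)-p;print("hub rel tcp",m@cx,m@cy)
w=[]
for u in(150,325):
  e,d=ray(c,200+u/2,110+188/2,True);w.append(e+d*((q-e)@cz)/(d@cz))
print("disc width",np.linalg.norm(w[0]-w[1]))
m=p-.0342*cx-.041*cz
seat=np.array([.5565,-.007,.078]);L=np.radians(24);zc=np.array([-np.sin(L),0,np.cos(L)])
dd=m-seat;print("mouth",m,"rel",dd,"axial",dd@zc,"lateral",dd-(dd@zc)*zc, "tilt err",np.degrees(np.arccos(cz@zc)))
h=m+.04*cz;print("hub top in scene",proj(s,h),"top",proj(t,h))
E
```

```text
0.034 pred hub top [319.93862337 212.04645445]
0.041 pred hub top [319.91672139 206.23977027]
0.048 pred hub top [319.89689988 200.99837912]
hub rel tcp -0.03518749720035553 -0.0005885555582551069
disc width 0.0366537405936341
mouth [ 0.53503466 -0.00539399  0.12076143] rel [-0.02146534  0.00160601  0.04276143] axial 0.04779524864820157 lateral [-0.00202527  0.00160601 -0.00090171] tilt err 0.07646540337125904
hub top in scene [388.74905952 165.44541675] top [400.87606103 233.0344782 ]
```

Call:
jog_arm([
  [0.003,-0.002,0.001,0,0,0,0],
  [0.005,0,-0.011,0,0,0,0],
  [0.005,0,-0.011,0,0,0,0],
  [0,0,0,0,0,0,0],
  [0,0,0,0,0,0,0],
  [0,0,0,0,0,0,0],
])

```text
t: 6.65
eef_pos: [0.5496, -0.0366, 0.1458]
tool_rot: [0.185, 0.45, 0.869, 0.096]
contact_force: [0.4, 0.6, -2.8]
gripper_width: 0.169
grasp_force: 78.7
```

```bash
cat >> h.py <<'E'
seat=np.array([.5565,-.007,.078]);L=np.radians(24);zc=np.array([-np.sin(L),0,np.cos(L)]);xc=np.array([np.cos(L),0,np.sin(L)])
def rep():
    o=bot.get_obs();p=o["eef_pos"];Rm=R.from_quat(o["tool_rot"][[1,2,3,0]]).as_matrix();cx=-Rm[:,0];cz=-Rm[:,2];cy=Rm[:,1]
    m=p-.0352*cx-.041*cz-.0006*cy;d=m-seat;print("lat x,y,axial mm",d@xc*1e3,d[1]*1e3,d@zc*1e3,"F x,y,ax",o["contact_force"]@xc,o["contact_force"][1],o["contact_force"]@zc);return o
E
python3 - <<'E'
from h import *
o=rep();s=bot.read_camera("scene");t=bot.read_camera("top");c=bot.read_camera("wrist")
print(proj(s,seat+.024*zc),proj(s,seat))
b=cv2.resize(s["img"][140:220,345:415,::-1],(385,440),interpolation=cv2.INTER_CUBIC)
a=cv2.resize(c["img"][110:330,215:415,::-1],(400,440),interpolation=cv2.INTER_CUBIC)
cv2.imwrite("pics/w4.png",np.hstack([a,b]))
E
```

```text
lat x,y,axial mm 0.49736808887057526 -1.1795508491925293 23.719581094334245 F x,y,ax -0.7837988873252636 0.6095431032774354 -2.7089050627538627
[381.32327435 179.27475024] [378.68633911 184.39069953]
```

View pics/w4.png

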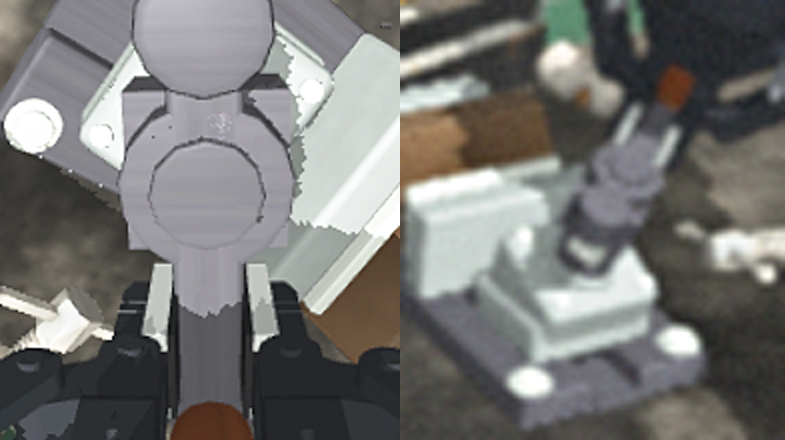

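The scene view shows the socket just over the spindle tip and in line with it, at crop (585,245). I'll lower it gently and watch the force.

Call:
jog_arm([
  [0,0.001,0,0,0,0,0],
  [0.001,0,-0.002,0,0,0,0],
  [0.001,0,-0.002,0,0,0,0],
  [0.0005,0,-0.002,0,0,0,0],
  [0,0,0,0,0,0,0],
])

```text
t: 7.3
eef_pos: [0.5518, -0.0359, 0.1388]
tool_rot: [0.184, 0.45, 0.869, 0.096]
contact_force: [-0.5, 0.0, -2.9]
gripper_width: 0.171
grasp_force: 78.9
```

```bash
python3 -c "
from h import *
rep()"
```

```text
lat x,y,axial mm -0.36832624923991664 -0.4702540575135224 16.507967367152972 F x,y,ax -1.670553781806425 0.044729432774880735 -2.4838728707576068
```

Call:
jog_arm([
  [0.001,0,-0.002,0,0,0,0],
  [0.001,0,-0.002,0,0,0,0],
  [0,0,0,0,0,0,0],
])

```text
t: 7.6
eef_pos: [0.5538, -0.0359, 0.1348]
tool_rot: [0.184, 0.45, 0.869, 0.095]
contact_force: [-0.6, 0.1, -4.0]
gripper_width: 0.166
grasp_force: 78.9
```

```bash
python3 -c "
from h import *
rep()"
```

```text
lat x,y,axial mm -0.1828236887859217 -0.4901231458997769 12.045693377648151 F x,y,ax -2.1275753420622623 0.05606048791403391 -3.3880933792996215
```

Call:
jog_arm([
  [0.001,0,-0.002,0,0,0,0],
  [0.0008,0,-0.002,0,0,0,0],
  [0.0009,0,-0.002,0,0,0,0],
  [0.0009,0,-0.002,0,0,0,0],
  [0,0,0,0,0,0,0],
])

```text
t: 8.1
eef_pos: [0.5574, -0.0359, 0.1268]
tool_rot: [0.184, 0.45, 0.869, 0.095]
contact_force: [-1.3, 0.0, -4.7]
gripper_width: 0.169
grasp_force: 78.8
```

```bash
python3 -c "
from h import *
rep()"
```

```text
lat x,y,axial mm -0.17755980265913074 -0.5067023491192356 3.262288474052476 F x,y,ax -3.086124043305974 0.020271898111408806 -3.774889404449014
```

Call:
jog_arm([
  [0.0009,0,-0.002,0,0,0,0],
  [0.0005,0,-0.001,0,0,0,0],
  [0,0,0,0,0,0,0],
])

```text
t: 8.4
eef_pos: [0.5587, -0.036, 0.1244]
tool_rot: [0.185, 0.45, 0.869, 0.095]
contact_force: [-6.3, -0.5, 1.3]
gripper_width: 0.168
grasp_force: 80.1
```

```bash
python3 -c "
from h import *
rep()"
```

```text
lat x,y,axial mm 0.06148764564260454 -0.6654248167155532 0.4979183286971825 F x,y,ax -5.177625413775839 -0.5105023928857557 3.780433150969279
```

Call:
jog_arm([
  [0.0005,0,-0.001,0,0,0,0],
  [0,0,0,0,0,0,0.3],
  [0,0,0,0,0,0,0.7],
  [0,0,0,0,0,0,1],
  [0,0,0,0,0,0,1],
  [0,0,0,0,0,0,1],
  [0,0,0,0,0,0,1],
])

```text
t: 9.1
eef_pos: [0.5596, -0.0359, 0.1233]
tool_rot: [0.185, 0.45, 0.869, 0.096]
contact_force: [0.4, -0.4, 0.8]
gripper_width: 0.996
grasp_force: 0.0
```

```bash
python3 - <<'E'
from h import *
o=rep();print(o["eef_pos"],o["gripper_width"])
E
```

```text
lat x,y,axial mm 0.5166399072234232 -0.46291101764446735 -0.8471235928038793 F x,y,ax 0.6444933281432834 -0.4244329495330287 0.5383311325663683
[ 0.55962526 -0.03587477  0.12334743] 0.9958411414065005
```

Call:
jog_arm([
  [-0.004,0,0.009,0,0,0,1],
  [-0.004,0,0.009,0,0,0,1],
  [-0.004,0,0.0095,0,0,0,1],
  [0.007,-0.011,0.003,0,0,0,1],
  [0.007,-0.011,0.003,0,0,0,1],
  [0,0,0,0,0,0,1],
  [0,0,0,0,0,0,1],
])

```text
t: 9.8
eef_pos: [0.5612, -0.0579, 0.1566]
tool_rot: [0.185, 0.45, 0.868, 0.096]
contact_force: [-0.4, -0.3, 0.0]
gripper_width: 0.999
grasp_force: 0.0
```

```bash
python3 - <<'E'
from h import *
o=rep();print(o["eef_pos"])
s=bot.read_camera("scene");c=bot.read_camera("wrist")
b=cv2.resize(s["img"][140:220,345:415,::-1],(385,440),interpolation=cv2.INTER_CUBIC)
a=cv2.resize(c["img"][110:330,215:415,::-1],(400,440),interpolation=cv2.INTER_CUBIC)
cv2.imwrite("pics/w5.png",np.hstack([a,b]))
for h in(.04,.08):print(h,proj(s,seat+h*zc),proj(c,seat+h*zc,True))
f=np.radians(-54.6);print("handletop",proj(s,seat+.08*zc+.062*(np.cos(f)*xc+np.sin(f)*np.array([0,1,0]))))
E
```

```text
lat x,y,axial mm 15.51093014802495 -22.467439942739837 28.856786831186145 F x,y,ax -0.40193902842362916 -0.2647374378146886 0.1922059456326819
[ 0.56124149 -0.05789296  0.15657357]
0.04 [383.13383625 175.76205764] [318.1769225  133.05207896]
0.08 [387.85571777 166.60107939] [317.7371117 143.8414834]
handletop [396.06455958 154.0445798 ]
```

View pics/w5.png

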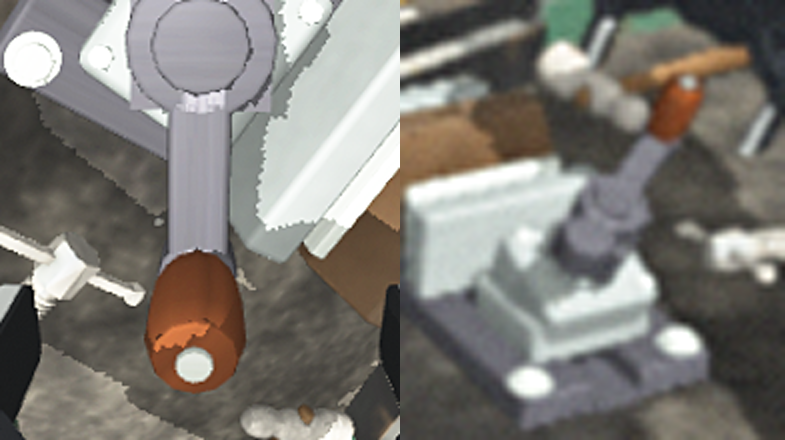

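The wrist view shows the crank seated with the handle top at crop (195,362), between the open fingers. The scene view shows the hub down on the shoulder. I'll close on the handle.

Call:
jog_arm([
  [0,0,0,0,0,0,0.6],
  [0,0,0,0,0,0,0.3],
  [0,0,0,0,0,0,0],
  [0,0,0,0,0,0,0],
  [0,0,0,0,0,0,0],
], newtons=50)

```text
t: 10.4
eef_pos: [0.5614, -0.058, 0.1568]
tool_rot: [0.185, 0.45, 0.869, 0.096]
contact_force: [-1.1, -0.8, 1.9]
gripper_width: 0.252
grasp_force: 48.8
```

```bash
cat >> h.py <<'E'
C=seat+.070*zc
def wind(step=20,n=10,r=.062):
    o=bot.get_obs();p=o["eef_pos"]-C;a,b=p@xc,p[1];f=np.degrees(np.arctan2(b,a))
    F=o["contact_force"];t=-np.sin(np.radians(f))*xc+np.cos(np.radians(f))*np.array([0,1,0]);rr=np.cos(np.radians(f))*xc+np.sin(np.radians(f))*np.array([0,1,0])
    print("t",o["t"],"phi",f,"r",np.hypot(a,b),"ax",p@zc,"F tan,rad,ax",-F@t,F@rr,F@zc,"grip",o["gripper_width"],o["grasp_force"])
    q=o["eef_pos"]
    for i in range(1,n+1):
        g=np.radians(f-step*i);w=C+p@zc*zc+r*(np.cos(g)*xc+np.sin(g)*np.array([0,1,0]));print((w-q).round(4).tolist());q=w
E
python3 -c "
from h import *
wind()"
```

```text
t 10.4 phi -54.37716582405797 r 0.06275502708950911 ax 2.686235129030784e-05 F tan,rad,ax 0.6848161252478735 0.5448958258894967 2.1441204237424705 grip 0.25155535065694823 48.773168683983386
[-0.0181, -0.0087, -0.0081]
[-0.0196, -0.0021, -0.0087]
[-0.0191, 0.0053, -0.0085]
[-0.0162, 0.0122, -0.0072]
[-0.0115, 0.0175, -0.0051]
[-0.0053, 0.0207, -0.0024]
[0.0015, 0.0215, 0.0007]
[0.0081, 0.0196, 0.0036]
[0.0138, 0.0154, 0.0061]
[0.0177, 0.0093, 0.0079]
```

Call:
jog_arm([
  [-0.018,-0.0087,-0.008,0,0,0,0],
  [-0.0196,-0.002,-0.0087,0,0,0,0],
  [-0.019,0.005,-0.0085,0,0,0,0],
  [-0.016,0.012,-0.007,0,0,0,0],
])

```text
t: 10.8
eef_pos: [0.4887, -0.0534, 0.1249]
tool_rot: [0.185, 0.452, 0.868, 0.095]
contact_force: [5.1, 0.7, -1.2]
gripper_width: 0.251
grasp_force: 49.1
```

```bash
python3 -c "
from h import *
wind();print(bot.get_obs()['q'])"
```

```text
t 10.8 phi -132.73319894106945 r 0.06321198622818515 ax 0.0003923365300332621 F tan,rad,ax -2.5763939873989 -3.2845518095437702 -3.1659577415056837 grip 0.250835308325626 49.138456801883876
[-0.0112, 0.018, -0.005]
[-0.0058, 0.0206, -0.0026]
[0.0009, 0.0215, 0.0004]
[0.0076, 0.0199, 0.0034]
[0.0133, 0.0158, 0.0059]
[0.0175, 0.0099, 0.0078]
[0.0195, 0.0027, 0.0087]
[0.0192, -0.0047, 0.0085]
[0.0165, -0.0116, 0.0074]
[0.0119, -0.0171, 0.0053]
[ 0.37360983  0.26792127 -0.44282849  2.3587042   0.83685701  0.17333815
 -0.22174154]
```

Call:
jog_arm([
  [0,0,0,0,0,0,0.65],
  [0,0,0,0,0,0,0.65],
  [0,0,0,0,0.1,0,0.65],
  [0,0,0,0,0.1,0,0.65],
  [0,0,0,-0.03,0,0.134,0.65],
  [0,0,0,-0.03,0,0.134,0.65],
  [0,0,0,-0.03,0,0.134,0.65],
  [0,0,0,-0.03,0,0.134,0.65],
  [0,0,0,-0.03,0,0.134,0.65],
  [0,0,0,-0.03,0,0.134,0.65],
])

```text
t: 11.8
eef_pos: [0.49, -0.0519, 0.1252]
tool_rot: [0.11, 0.063, 0.992, 0.007]
contact_force: [0.4, -1.2, -0.1]
gripper_width: 0.649
grasp_force: 0.0
```

```bash
python3 -c "
from h import *
wind(n=1);o=bot.get_obs();print(o['q'],o['eef_pos'],R.from_quat(o['tool_rot'][[1,2,3,0]]).as_matrix().round(3))"
```

```text
t 11.8 phi -132.7506961319514 r 0.06120191722549441 ax 0.0001592925298920634 F tan,rad,ax -1.0428400038552994 0.6711065462192908 -0.21552780584902395 grip 0.6490991754159056 0.0
[-0.0124, 0.0166, -0.0055]
[ 0.7458807   0.41453943 -0.89992014  2.20029881  0.68541715  0.54896906
  0.79919412] [ 0.4900109  -0.05194144  0.12519605] [[-0.968  0.124  0.218]
 [ 0.127  0.992  0.   ]
 [-0.216  0.028 -0.976]]
```

Call:
jog_arm([
  [0,0,0,-0.03,0,0.125,0.5],
  [0,0,0,0,0,0,0.2],
  [0,0,0,0,0,0,0],
  [0,0,0,0,0,0,0],
  [0,0,0,0,0,0,0],
], newtons=50)

```text
t: 12.3
eef_pos: [0.4894, -0.0517, 0.1249]
tool_rot: [0.11, 0.003, 0.994, -0.001]
contact_force: [1.3, -1.3, 0.8]
gripper_width: 0.249
grasp_force: 48.8
```

```bash
python3 -c "
from h import *
wind()"
```

```text
t 12.3 phi -133.37849579922013 r 0.0614512980127093 ax 0.0001621890884008807 F tan,rad,ax -1.989083355780132 -0.11663145345625221 0.22542585878080326 grip 0.24929286918463628 48.802041742019355
[-0.0121, 0.0169, -0.0054]
[-0.0056, 0.0206, -0.0025]
[0.0012, 0.0215, 0.0005]
[0.0078, 0.0198, 0.0035]
[0.0135, 0.0157, 0.006]
[0.0176, 0.0096, 0.0078]
[0.0195, 0.0025, 0.0087]
[0.0191, -0.005, 0.0085]
[0.0164, -0.0118, 0.0073]
[0.0117, -0.0173, 0.0052]
```

Call:
jog_arm([
  [-0.012,0.017,-0.0054,0,0,0,0],
  [-0.0056,0.0206,-0.0025,0,0,0,0],
  [0.0012,0.0215,0.0005,0,0,0,0],
  [0.0078,0.0198,0.0035,0,0,0,0],
  [0.0135,0.0157,0.006,0,0,0,0],
])

```text
t: 12.8
eef_pos: [0.4938, 0.0422, 0.1268]
tool_rot: [0.109, 0.003, 0.994, -0.003]
contact_force: [4.8, -8.7, -2.6]
gripper_width: 0.251
grasp_force: 49.6
```

```bash
python3 -c "
from h import *
wind();print(bot.get_obs()['q'])"
```

```text
t 12.8 phi 127.25295857658395 r 0.06177287940360385 ax 9.772281181443918e-05 F tan,rad,ax -2.5631882506926695 -8.962914562853955 -4.319164669480456 grip 0.2510858610883887 49.59947794675827
[0.0174, 0.01, 0.0077]
[0.0195, 0.0027, 0.0087]
[0.0192, -0.0048, 0.0085]
[0.0165, -0.0116, 0.0074]
[0.0119, -0.0171, 0.0053]
[0.0058, -0.0206, 0.0026]
[-0.0009, -0.0215, -0.0004]
[-0.0076, -0.0199, -0.0034]
[-0.0134, -0.0158, -0.0059]
[-0.0175, -0.0099, -0.0078]
[ 0.52413855  0.41792341 -0.90483857  2.19212976  0.75468129  0.59717905
  0.64654069]
```

Call:
jog_arm([
  [0.0174,0.0095,0.0077,0,0,0,0],
  [0.0195,0.0027,0.0087,0,0,0,0],
  [0.0192,-0.0048,0.0085,0,0,0,0],
  [0.0165,-0.0116,0.0074,0,0,0,0],
  [0.0119,-0.0171,0.0053,0,0,0,0],
  [0.0058,-0.0206,0.0026,0,0,0,0],
  [-0.0009,-0.0215,-0.0004,0,0,0,0],
  [-0.0076,-0.0199,-0.0034,0,0,0,0],
  [-0.0134,-0.0158,-0.0059,0,0,0,0],
  [-0.0175,-0.0099,-0.0078,0,0,0,0],
])

```text
t: 13.8
eef_pos: [0.5467, -0.0667, 0.1509]
tool_rot: [0.112, 0.003, 0.994, -0.001]
contact_force: [0.1, 3.3, 5.3]
gripper_width: 0.246
grasp_force: 50.5
```

```bash
python3 -c "
from h import *
wind();print(bot.get_obs()['q'])"
```

```text
t 13.8 phi -70.92763293785967 r 0.06321233892468853 ax 0.0005592645363729045 F tan,rad,ax -3.1951989857080956 -2.420813134193062 4.764626818940649 grip 0.24648337875077578 50.51109462976456
[-0.0198, -0.0022, -0.0088]
[-0.0193, 0.0041, -0.0086]
[-0.0169, 0.0111, -0.0075]
[-0.0124, 0.0167, -0.0055]
[-0.0064, 0.0204, -0.0029]
[0.0003, 0.0215, 0.0001]
[0.007, 0.0201, 0.0031]
[0.0129, 0.0163, 0.0057]
[0.0172, 0.0105, 0.0077]
[0.0194, 0.0034, 0.0086]
[ 0.77463042  0.47367564 -0.93923732  2.05850644  0.67347626  0.66267354
  0.98658073]
```

Call:
jog_arm([
  [-0.0198,-0.0022,-0.009,0,0,0,0],
  [-0.0193,0.0041,-0.0088,0,0,0,0],
  [-0.0169,0.0111,-0.0076,0,0,0,0],
  [-0.0124,0.0167,-0.0055,0,0,0,0],
  [-0.0064,0.0204,-0.0029,0,0,0,0],
  [0.0003,0.021,0.0001,0,0,0,0],
  [0.007,0.0201,0.0031,0,0,0,0],
  [0.0129,0.0163,0.0057,0,0,0,0],
  [0.0172,0.0105,0.0077,0,0,0,0],
  [0.0194,0.0034,0.0086,0,0,0,0],
])

```text
t: 14.8
eef_pos: [0.5259, 0.0554, 0.1408]
tool_rot: [0.108, 0.002, 0.994, -0.003]
contact_force: [-4.9, -4.0, 3.5]
gripper_width: 0.25
grasp_force: 50.9
```

```bash
python3 -c "
from h import *
wind()"
```

```text
t 14.8 phi 92.17821323399882 r 0.062483840901097695 ax -0.00017000400604836436 F tan,rad,ax -3.225927281622477 -3.899679655663989 5.203491194742564 grip 0.24966506034419464 50.8512814893038
[0.0195, -0.0034, 0.0087]
[0.0174, -0.01, 0.0077]
[0.0132, -0.016, 0.0059]
[0.0074, -0.0199, 0.0033]
[0.0007, -0.0215, 0.0003]
[-0.006, -0.0205, -0.0027]
[-0.0121, -0.017, -0.0054]
[-0.0166, -0.0115, -0.0074]
[-0.0192, -0.0045, -0.0086]
[-0.0195, 0.0029, -0.0087]
```

Call:
jog_arm([
  [0.0195,-0.0034,0.0087,0,0,0,0],
  [0.0174,-0.01,0.0077,0,0,0,0],
  [0.0132,-0.016,0.0059,0,0,0,0],
  [0.0074,-0.02,0.0033,0,0,0,0],
  [0.0007,-0.0215,0.0003,0,0,0,0],
])

```text
t: 15.3
eef_pos: [0.5867, -0.0137, 0.1683]
tool_rot: [0.111, 0.001, 0.994, 0.0]
contact_force: [-0.8, 3.1, 2.7]
gripper_width: 0.245
grasp_force: 50.7
```

```bash
python3 -c "
from h import *
wind(step=10)"
```

```text
t 15.3 phi -5.909317422578474 r 0.06465065669366306 ax 0.00022237203397145044 F tan,rad,ax -3.091888207590099 0.0045289193174003995 2.763802004103269 grip 0.24452540972761042 50.65988800779451
[-0.0043, -0.0103, -0.0019]
[-0.0035, -0.0101, -0.0016]
[-0.0051, -0.0093, -0.0023]
[-0.0065, -0.0082, -0.0029]
[-0.0077, -0.0068, -0.0034]
[-0.0086, -0.0053, -0.0038]
[-0.0093, -0.0035, -0.0042]
[-0.0097, -0.0017, -0.0043]
[-0.0099, 0.0002, -0.0044]
[-0.0097, 0.002, -0.0043]
```

Call:
jog_arm([
  [-0.002,-0.0107,-0.0009,0,0,0,0],
  [-0.0035,-0.0101,-0.0016,0,0,0,0],
  [-0.0051,-0.0093,-0.0023,0,0,0,0],
  [-0.0065,-0.0082,-0.0029,0,0,0,0],
  [-0.0077,-0.0068,-0.0034,0,0,0,0],
])

```text
t: 15.8
eef_pos: [0.5614, -0.0594, 0.157]
tool_rot: [0.111, 0.002, 0.994, -0.0]
contact_force: [-1.7, 3.3, 7.1]
gripper_width: 0.246
grasp_force: 51.3
```

```bash
python3 -c "
from h import *
wind(step=10)"
```

```text
t 15.8 phi -55.10410073484572 r 0.06394269441754884 ax 0.00018300560898408172 F tan,rad,ax -2.9609375398934854 -1.8983435893210252 7.215076776325467 grip 0.2455168290193334 51.32998020329978
[-0.0096, -0.0038, -0.0043]
[-0.0093, -0.0037, -0.0041]
[-0.0097, -0.0019, -0.0043]
[-0.0099, 0.0, -0.0044]
[-0.0097, 0.0019, -0.0043]
[-0.0093, 0.0037, -0.0041]
[-0.0085, 0.0054, -0.0038]
[-0.0076, 0.007, -0.0034]
[-0.0063, 0.0083, -0.0028]
[-0.0049, 0.0094, -0.0022]
```

720.7° turned so far.

Call:
jog_arm([
  [-0.009,-0.0052,-0.004,0,0,0,0],
  [-0.0093,-0.0037,-0.0041,0,0,0,0],
  [-0.0097,-0.0019,-0.0043,0,0,0,0],
  [-0.0099,0,-0.0044,0,0,0,0],
  [-0.0097,0.0019,-0.0043,0,0,0,0],
])

```text
t: 16.3
eef_pos: [0.5149, -0.068, 0.1362]
tool_rot: [0.113, 0.002, 0.994, -0.0]
contact_force: [9.6, -0.7, 10.4]
gripper_width: 0.248
grasp_force: 51.1
```

```bash
python3 -c "
from h import *
wind(step=10)"
```

```text
t 16.3 phi -103.21707825233106 r 0.06270316781807332 ax 7.578361540612647e-05 F tan,rad,ax -12.779849905038077 -2.269550640544684 5.5994323338084735 grip 0.24835254343700322 51.14310599956298
[-0.0092, 0.0041, -0.0041]
[-0.0087, 0.0051, -0.0039]
[-0.0078, 0.0067, -0.0035]
[-0.0066, 0.0081, -0.0029]
[-0.0052, 0.0092, -0.0023]
[-0.0037, 0.01, -0.0016]
[-0.002, 0.0106, -0.0009]
[-0.0003, 0.0108, -0.0001]
[0.0014, 0.0107, 0.0006]
[0.0031, 0.0103, 0.0014]
```

Call:
jog_arm([
  [-0.0093,0.0036,-0.0041,0,0,0,0],
  [-0.0087,0.0051,-0.0039,0,0,0,0],
  [0,0,0,0,0,0,0],
])

```text
t: 16.6
eef_pos: [0.5055, -0.0643, 0.1331]
tool_rot: [0.12, 0.004, 0.993, -0.003]
contact_force: [18.3, -13.2, 14.6]
gripper_width: 0.247
grasp_force: 51.9
```

```bash
python3 -c "
from h import *
wind(step=10,n=5)"
```

```text
t 16.6 phi -112.8607475648858 r 0.06214124662687312 ax 0.0010579077388356399 F tan,rad,ax -25.978738512319886 3.4034354498464463 5.923275352000076 grip 0.24733775054584406 51.918414069805294
[-0.0087, 0.0052, -0.0039]
[-0.0078, 0.0066, -0.0035]
[-0.0066, 0.008, -0.0029]
[-0.0053, 0.0092, -0.0023]
[-0.0037, 0.01, -0.0017]
```

Call:
jog_arm([
  [-0.0083,0.006,-0.0037,0,0,0,0],
  [0,0,0,0,0,0,0],
  [0,0,0,0,0,0,0],
])

```text
t: 16.9
eef_pos: [0.4996, -0.0614, 0.1307]
tool_rot: [0.122, 0.006, 0.993, -0.005]
contact_force: [19.7, -22.9, 22.9]
gripper_width: 0.249
grasp_force: 53.7
```

```bash
python3 - <<'E'
from h import *
import pickle
wind(step=10,n=1)
t=bot.read_camera("top");s=bot.read_camera("scene")
t0=pickle.load(open("c0.pkl","rb"))
f=lambda c,x,y,w,h:cv2.resize(c["img"][y:y+h,x:x+w,::-1],(400,300),interpolation=cv2.INTER_CUBIC)
cv2.imwrite("pics/t6.png",np.vstack([np.hstack([f(t0["scene"],320,145,80,60),f(s,320,145,80,60)]),np.hstack([f(t0["top"],356,145,80,60),f(t,356,145,80,60)])]))
E
```

```text
t 16.9 phi -119.29744944239188 r 0.0624105281726135 ax 0.0012596505729441793 F tan,rad,ax -35.06178513657947 6.609740448011304 12.895340937791111 grip 0.24916302353119474 53.69379839859903
[-0.008, 0.0064, -0.0035]
```

View pics/t6.png

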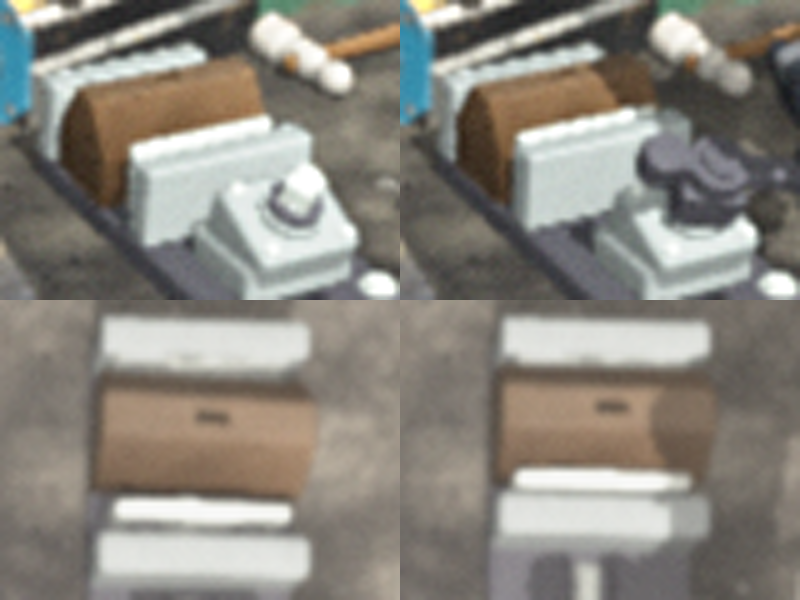

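The top view (right column) shows the jaw advanced by about 22 mm, the pad bar touching the former, and the former up at the fixed jaw. To tell the hard stop from the spring, I'll relax the push and see whether the handle springs back.

Call:
jog_arm([
  [0.0083,-0.006,0.0037,0,0,0,0],
  [0.0087,-0.0051,0.0036,0,0,0,0],
  [0.002,-0.001,0.0005,0,0,0,0],
  [0,0,0,0,0,0,0],
])

```text
t: 17.4
eef_pos: [0.5097, -0.067, 0.1335]
tool_rot: [0.114, 0.002, 0.993, -0.001]
contact_force: [3.8, -2.4, 12.9]
gripper_width: 0.248
grasp_force: 51.9
```

```bash
python3 - <<'E'
from h import *
wind(step=10,n=2)
E
```

```text
t 17.4 phi -108.56770273410552 r 0.06329686035299212 ax -0.0002612987302493526 F tan,rad,ax -9.058012691831939 -0.5435960392848815 10.254841840522465 grip 0.24762188426675616 51.9198699673143
[-0.0087, 0.0056, -0.0039]
[-0.0082, 0.006, -0.0037]
```

The handle springs back while the force is still positive, so it is at the hard stop. I'll release and retreat along the spindle axis.

Call:
jog_arm([
  [0,0,0,0,0,0,0.5],
  [0,0,0,0,0,0,0.9],
  [0,0,0,0,0,0,0.9],
  [-0.004,0,0.01,0,0,0,0.9],
  [-0.008,0,0.018,0,0,0,0.9],
  [-0.008,0,0.018,0,0,0,0.9],
  [0,0,0.03,0,0,0,0.9],
  [0,0,0.03,0,0,0,0.9],
  [0,0,0,0,0,0,0.9],
  [0,0,0,0,0,0,0.9],
])

```text
t: 18.4
eef_pos: [0.4849, -0.0673, 0.2365]
tool_rot: [0.11, 0.002, 0.994, -0.002]
contact_force: [0.0, -0.7, -0.3]
gripper_width: 0.897
grasp_force: 0.0
```

```bash
python3 - <<'E'
from h import *
import pickle
o=bot.get_obs();print(o["t"],o["eef_pos"],o["contact_force"])
w=bot.read_camera("wrist");t=bot.read_camera("top");s=bot.read_camera("scene");pickle.dump((w,t,s),open("w7.pkl","wb"))
f=np.radians(-104)
for n,c,fi in(("w",w,1),("t",t,0),("s",s,0)):
    print(n,"hub",proj(c,seat+.04*zc,fi),"htop",proj(c,seat+.08*zc+.062*(np.cos(f)*xc+np.sin(f)*np.array([0,1,0])),fi),"fixjaw",proj(c,(.7535,-.007,.079),fi))
a=cv2.resize(w["img"][:,:,::-1],(480,300));
g=lambda c,x,y:cv2.resize(c["img"][y:y+60,x:x+64,::-1],(320,300),interpolation=cv2.INTER_CUBIC)
b=w["img"][:,:,::-1];u,v=proj(w,(.62,-.007,.07),True).astype(int);print(u,v)
v=np.clip(v,60,340);u=np.clip(u,96,544)
b=cv2.resize(b[v-60:v+60,u-96:u+96],(480,300),interpolation=cv2.INTER_CUBIC)
cv2.imwrite("pics/w7.png",np.vstack([np.hstack([a,g(s,345,145)]),np.hstack([b,g(t,364,180)])]))
E
```

```text
18.4 [ 0.48486271 -0.06730673  0.23650296] [ 0.04110443 -0.67421228 -0.31582036]
w hub [388.09111687 223.52437268] htop [320.74223754 214.6703503 ] fixjaw [363.48929108 331.02244692]
t hub [398.57492635 226.78844952] htop [423.49856887 236.99898155] fixjaw [395.28981634 154.68962824]
s hub [383.13383625 175.76205764] htop [408.00728179 166.36491811] fixjaw [345.11745568 158.30034077]
372 257
```

View pics/w7.png

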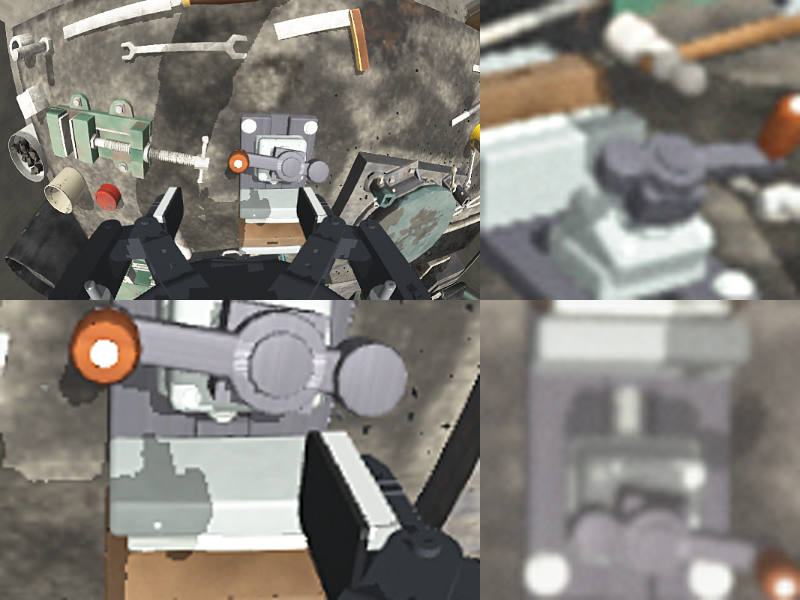

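The wrist view shows the crank seated, with its hub at (388,223) full-frame as predicted and the handle at about (318,218). The pad strip lies against the former. One more check: pad travel against jaw travel, from the before and after top images.

```bash
python3 - <<'E'
from h import *
import pickle
t0=pickle.load(open("c0.pkl","rb"))["top"];t=pickle.load(open("w7.pkl","rb"))[1]
for c in(t0,t):
    p=c["img"][170:262-40,380:408].astype(float).mean(2)[:, :].mean(1)
    print([int(x) for x in p])
print("mm/px at z .08",1e3*abs(onz(t,395,190,.08)[0]-onz(t,395,191,.08)[0]))
E
```

```text
[144, 145, 140, 132, 124, 121, 118, 115, 112, 110, 108, 102, 89, 82, 132, 213, 243, 245, 233, 185, 145, 156, 194, 218, 223, 224, 225, 226, 224, 209, 181, 163, 142, 118, 110, 113, 116, 125, 132, 129, 128, 143, 178, 209, 219, 218, 213, 205, 194, 186, 182, 187]
[140, 130, 124, 120, 117, 114, 110, 104, 136, 211, 236, 238, 218, 175, 184, 203, 207, 208, 209, 210, 207, 192, 166, 156, 151, 144, 138, 136, 133, 128, 124, 121, 120, 120, 119, 117, 115, 121, 126, 124, 122, 130, 148, 163, 168, 165, 156, 141, 126, 121, 118, 115]
mm/px at z .08 2.898403170558117
```

Between the images the jaw advanced about 24 mm and the pad only about 17 mm, so the pad is pressed in by at least 5 mm. I'll hand in.

```bash
python3 -c "
from station import bot
print(bot.hand_in())"
```

```text
the job is handed in; nothing more can be done
None
```

I seated the crank on the spindle, wound it about 2.1 turns clockwise to the hard stop so the pad presses the former against the fixed jaw, then let go and handed the job in; the hand-in gave no verdict.

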